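# Swing the bench polisher into its working station and start it

### The arm

A 7-joint arm with a two-finger parallel gripper is mounted at the origin on a cart in front of the work surface, level with it; the furniture and walls round the work are solid. World frame = base frame: x ahead of the robot, y to its left, z up, the work surface at z = 0. Lengths are in mm, angles in rad, forces in N, time in s.
With the tool pointing down it reaches from about 425 to 800 mm from the base axis. Payload 8.3 kg.
Tool frame: the origin (TCP) lies at the very end of the fingers, on their centre line; the grasp point (between the pads) lies 19 mm behind it; z points along the fingers, y is the line along which they close (so a half turn about z gives the same grasp; the last joint's range is limited). The gripper opens to 85 mm and grips with 20 to 120 N. Pads are 22 mm wide; open, the fingers measure 114 mm over their backs; the gripper's body (76 mm by 85 mm) begins 54 mm behind the grasp point. The pads swing forward as they close: fully open they stand 13 mm farther back than shut.
Start: joints at [-1.368, 0.383, 0.016, 1.37, -0.006, 1.388, -0.046], TCP at [164.124, 603.048, 231.279] pointing down, gripper open.
Joint ranges: [-2.95, 2.95], [-0.25, 2.06], [-1.52, 1.56], [0.18, 2.33], [-1.44, 4.58], [0.02, 2.06], [-3.01, 3.01]. Speed limits (rad/s): [2.39, 2.39, 3.01, 3.01, 3.14, 3.14, 3.14].

### API

Orientations are given as a rotation vector (axis times angle).
In Python, from workcell import robot, vision gives the robot as it stands. The module is installed in compiled form; this text tells all that it offers.
- The arm moves only by the tool jog_arm, never from a script. Its argument "moves" is a list of rows, each an object with "slide": the shift along the world's x, y, z in m, a list of three; "twist": the turn, a rotation vector about the world's x, y, z in rad, a list of three. A call has 1 to 8 rows; each row is the pose to reach, as a shift and turn from the pose commanded when the call began; what a row does not reach only later rows make up. A row lasts 1/10 s, in which the tool goes at most 50 mm and 8.59 degrees, less where a joint would pass 70% of its speed; a pose out of reach is approached as far as the arm can. A call with a gripper value outside its range is refused whole. "grip" is the opening in per cent of the stroke, from 0 (shut) to 100 (fully open), set as the call begins (left out, the last holds). The fingers move at their own pace and stop on an object; the grip force is fixed at half the most. Time passes only in rows, so rows that repeat a pose let the fingers close. It gives the time, the measured TCP pose, the force, the opening and the grip force at its end, in the units of the state.
- robot.observe(): the state, without advancing time (a new reading comes with each control period).
- vision.grab_frame(name): name is "scene" or "side" or "wrist"; returns a dict with "pixels" (384x512x3 uint8, blue, green, red), "mtx" (3x3 intrinsics, pixels), "world_to_cam" (4x4, takes a point from world to camera coordinates). Camera axes: x right, y up, looking along -z (the intrinsics and any distortion apply to the point x, -y, -z); pixel columns grow to the right and rows downward; lengths in mm; the calibration is good to about 2 mm. The wrist camera is an equidistant fisheye: a pixel r from the principal point sees the ray r / f radians off the axis. A picture is of the moment at which its call begins. There is no depth.
- robot.close_job(): hands the job in; it is judged then, once.
The state is a dict: "t": time; "joints": joint angles; "dq": joint speeds; "joint_efforts": joint torques, N m; "tool_pos": TCP position; "ee_rot": TCP orientation; "force": force on the tool from outside, world axes, zero at the start; "wrist_torque": the same for the moment, N m; "gripper_width": finger opening in mm; "grip_force": force on a finger pad.
Only numpy, scipy, OpenCV 4.12 (cv2) and the standard library are available. Lean on these libraries where they do the work, as an engineer would, in place of code of your own. Each camera call takes 0.05 s, during which the arm holds its last target. There are 200 camera calls.

### The job

The small bench polisher on its swivel base is parked with its felt wheel towards the wall; bring it to its working station and start it. Pull up the T-handle of the index plunger and twist it clockwise so that it stays held out when you let go, swing the motor about a quarter turn clockwise (seen from above) past the halfway hole, and relock it there: twist the handle back and let the pin drop fully home in the working hole, which is hidden under the turntable and has to be felt for. Only when it is locked, flip the toggle switch on top of the motor over to the wheel side, and leave the tools around it where they are.

Things in the scene. Friction and masses are not known exactly. Their poses are not given: they have to be found in the camera images.
- swivel_axis (a point): Centre of the polisher's round grey base (256 mm across, four lugs; fixed), on the vertical swivel axis, 16 mm above the bench. Its x axis points level along the way the wheel points when parked (roughly away from the robot), z up. On it lies a steel turntable, 238 mm across, its top 28 mm above the bench, carrying motor and plunger.
- motor_rear (a point): On the motor's axis near its rear end, 70 mm behind the swivel axis (away from the wheel), 92 mm above the bench; x points along the motor to the wheel, z up. The motor is a grey cylinder 79 mm across, its top 132 mm above the bench, from 92 mm behind the swivel axis to 79 mm before it; then a 16 mm spindle to 160 mm. Its flank at this point is a good place to push.
- wheel_center (a point): Centre of the pale felt wheel, 90 mm across and 25 mm thick, on the spindle 130 mm from the swivel axis, 92 mm above the bench.
- tee_center (a point): Centre of the plunger's black T-handle, 100 mm from the swivel axis, beside the motor (on its right, looking from its rear to the wheel); 132 mm above the bench with the pin home. A bar 62 mm long (this point's y), 14 mm wide (x), 15 mm high (z up), on a 27 mm wide housing. Grip it across its width from above. It rises with the pin and turns about its own vertical centre line.
- pin (a joint): Height of pin and handle (m): 0 home in a hole, about 0.0095 riding on the face between holes, 0.012 held out by the collar's notches, 0.0165 pulled to the stop. A spring pulls it down with 4 N at home, 6 N at the stop. Below 0.0145 a cross pin in the collar's slots or notches keeps the handle from twisting. Round-tipped pin, 10 mm; holes 13 mm wide.
- tee (a joint): Twist of the T-handle (rad), positive clockwise from above, stops at 0 and 1.3. At 0 the cross pin can fall into deep slots, so the pin drops; at about 1.2 (1.1 to 1.3) it falls into notches 2 mm deep that hold the pin out. Twist only with the handle pulled up over 0.0145; to twist back, first lift it 2 to 4 mm out of the notches.
- polisher (a joint): Swivel angle (rad), positive clockwise from above. Parked hole at 0, halfway hole at 0.785, working hole at 1.571 plus or minus up to 0.14: it differs from machine to machine and is out of sight. With the handle twisted back between holes, the pin snaps in as it passes over one slowly, and the motor stops dead. Friction 0.3 N m; stays where left; stops at -0.2, 2.1.
- bat_tip (a point): Near the end of the toggle's steel bat on top of the motor: 35 mm long, 12 mm across at its end, pivot on the motor's centre line, 42 mm from the swivel axis towards the wheel, 156 mm above the bench; this point is 31 mm from the pivot. Off: leans 21 degrees away from the wheel; on: 21 degrees to the wheel. Black box under it 52x40 mm, top 152 mm up.
- bat (a joint): Toggle bat angle (rad): 0 off (leaning away from the wheel), 0.72 on (leaning to the wheel). A spring snaps it to either side of 0.36; pushing it over takes about 6 N.
- wood_chisel: Bystander: wood chisel, 236 mm, lying flat. Origin at the centre of its underside.
- screwdriver_1: Bystander: screwdriver with a red handle, 200 mm, lying flat. Origin at the centre of its underside.
- bastard_file: Bystander: file with a wooden handle, 280 mm, lying flat. Origin at the centre of its underside.

How it is judged (in metres and radians):
On the way, in this order (a step that is already met when the one before it is completed fails the run):
1. at the parked place the plunger is pulled up and twisted, and stays held out when the T-handle is let go (value of joint pin above 0.011 m and value of joint tee above 1.05 rad and value of joint polisher below 0.15 rad and contact force between the fingers and anything else below 0.3 N), for 0.2 s.
2. the motor has been swung past the halfway hole with the pin still held out (value of joint polisher above 0.9 rad and value of joint pin above 0.011 m and value of joint tee above 1 rad).
3. the handle is twisted back and the pin is fully home in the working hole, the switch still off (value of joint pin below 0.003 m and value of joint tee below 0.2 rad and value of joint polisher between 1.38 and 1.76 rad and value of joint bat below 0.36 rad), for 0.2 s.
At the end, for the whole second after the job is handed in: The pin is home (less than 3 mm from its lowest) in the working hole (swivel angle 1.38 to 1.76 rad from parked), the T-handle is twisted back (under 0.2 rad), the toggle bat lies over to the wheel side (over 0.6 of its 0.72 rad), the machine is at rest (value of joint pin below 0.003 m and value of joint tee below 0.2 rad and value of joint polisher between 1.38 and 1.76 rad and value of joint bat above 0.6 rad and velocity of joint polisher between -0.05 and 0.05 rad/s); the robot touches nothing.
It fails at once if the toggle is flipped to on while the pin is not home in the working hole (value of joint bat above 0.4 rad and (value of joint pin above 0.005 m or value of joint polisher below 1.3 rad)).
It fails at once if one of the loose tools around is shifted by more than 5 cm (distance of any of wood_chisel, screwdriver_1, bastard_file from where it was at the start of the episode above 0.05 m).
It also fails if it takes over 72 s, if anything falls off the work surface, if the arm or the gripper's body presses on something with over 40 N, if the wrist force passes 120 N, or if a joint passes its speed limit or range.

## Working session

There is one attempt and no reset: what is moved stays moved. The work goes in short steps, Python scripts to look and compute and a tool call to move; the robot and the scene stay as the last step left them, time stands still between calls to the robot, and variables do not carry over. Pictures are saved under pics/ and viewed, at most 10 in all, crops included, and the job is handed in when it is done.

Besides the shell and the picture viewer there is one more tool, called after ">>>" in YAML: its name, and indented under it one key for each argument. jog_arm: Moves the arm, as the interface text tells. Its arguments: {"type":"object","properties":{"moves":{"type":"array","items":{"type":"object","properties":{"slide":{"type":"array","items":{"type":"number"}},"twist":{"type":"array","items":{"type":"number"}}}}},"grip":{"type":"number"}},"required":["moves"]}

```bash
mkdir -p pics
cat > h.py <<'E'
import numpy as np, cv2
from workcell import robot, vision
def snap(n,fn=None):
    f=vision.grab_frame(n)
    if fn: cv2.imwrite('pics/'+fn,f['pixels'])
    np.savez(''+n+'.npz',K=f['mtx'],T=f['world_to_cam'])
    return f
def proj(n,P):
    d=np.load(''+n+'.npz');K=d['K'];T=d['T']
    P=np.atleast_2d(P);c=P@T[:3,:3].T+T[:3,3]
    q=np.stack([c[:,0],-c[:,1],-c[:,2]],1)
    if n=='wrist':
        r=np.hypot(q[:,0],q[:,1]);th=np.arctan2(r,q[:,2]);q=np.stack([q[:,0]/r*th,q[:,1]/r*th,np.ones(len(q))],1)
    u=q@K.T
    return u[:,:2]/u[:,2:]
def ray(n,uv,z):
    d=np.load(''+n+'.npz');K=d['K'];T=d['T']
    x=np.linalg.solve(K,[uv[0],uv[1],1])
    if n=='wrist':
        r=np.hypot(x[0],x[1]);x=np.array([x[0]/r*np.sin(r),x[1]/r*np.sin(r),np.cos(r)])
    dc=np.array([x[0],-x[1],-x[2]]);R=T[:3,:3];o=-R.T@T[:3,3];dw=R.T@dc
    return o+dw*(z-o[2])/dw[2]
E
python3 - <<'E'
from h import *
for n in ['scene','side']:
    f=snap(n); cv2.imwrite(f'pics/{n}0.png',cv2.resize(f['pixels'],(800,600),interpolation=cv2.INTER_CUBIC))
    d=np.load(n+'.npz');print(-d['T'][:3,:3].T@d['T'][:3,3])
print(robot.observe())
E
```

```text
[-191.85013923 -755.50068605  748.38222281]
[ 68.292742   201.90237866 969.63617696]
{'t': 0.1, 'joints': array([-1.36791737,  0.38416623,  0.01637248,  1.37105349, -0.00625819,
        1.3882051 , -0.04650886]), 'dq': array([ 6.33578483e-05, -1.11640451e-03, -8.06045076e-04, -1.98326844e-03,
        1.07878340e-03, -3.57893523e-04, -1.48860120e-04]), 'joint_efforts': array([ 1.77458031e-03, -6.29128790e+01,  8.46781600e-01, -3.72759068e+01,
        1.67650759e-02,  1.05022758e-02,  5.86365729e-06]), 'tool_pos': array([164.01945085, 602.61996756, 230.36928087]), 'ee_rot': array([-4.16133824e-01, -3.11373769e+00,  2.78652522e-03]), 'force': array([-0.97850578,  0.71856658,  0.19669421]), 'wrist_torque': array([ 0.01365577, -0.00148682,  0.02202184]), 'grip_force': 0.0, 'gripper_width': 85.4444569055109}
```

View pics/scene0.png

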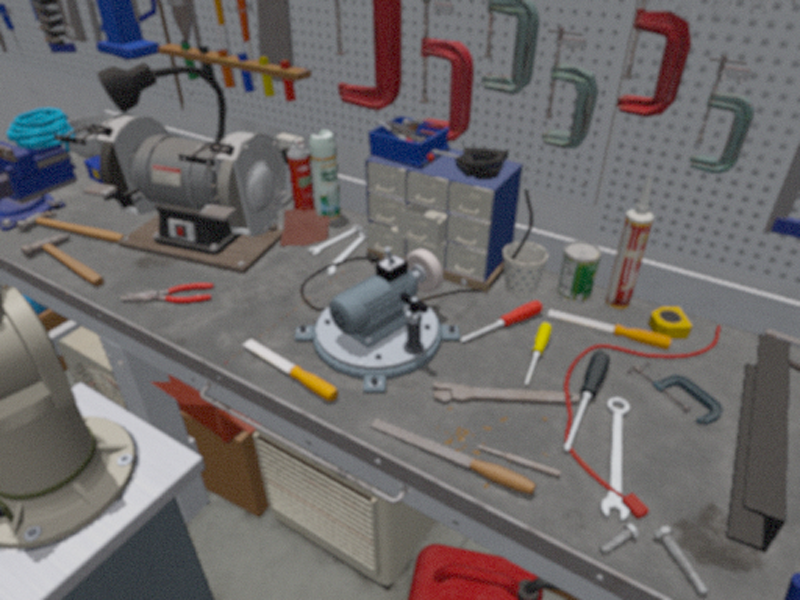

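View pics/side0.png

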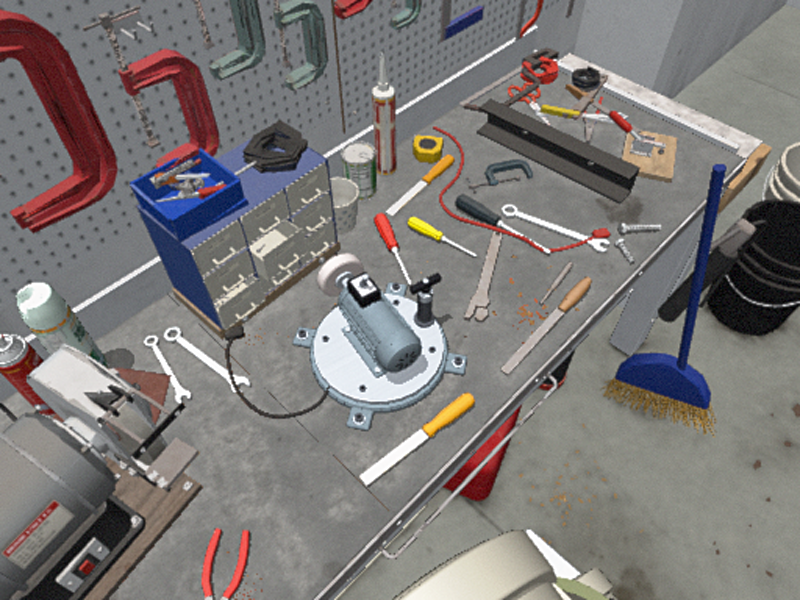

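Run:
```python
from h import *
s=.64
for n,pts in dict(side=[(377,352,12),(426,283,132),(341,274,92),(404,352,92)],scene=[(380,333,16),(413,303,132),(430,270,92)]).items():
    for u,v,z in pts: print(n,z,ray(n,(u*s,v*s),z).round(1))
f=snap('side');c=f['pixels'][150:280,180:310];cv2.imwrite('pics/c1.png',cv2.resize(c,(600,600),interpolation=cv2.INTER_CUBIC))
```

```text
side 12 [ 540.5 -216.9   12. ]
side 132 [ 522.5 -324.5  132. ]
side 92 [ 671.8 -256.1   92. ]
side 92 [ 468.5 -213.5   92. ]
scene 16 [ 536.8 -238.4   16. ]
scene 132 [ 520.6 -322.9  132. ]
scene 92 [ 680.5 -265.3   92. ]
```

View pics/c1.png

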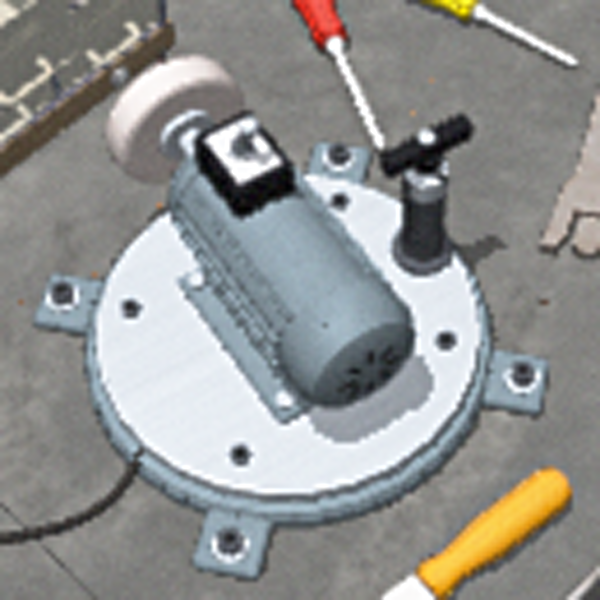

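Run:
```python
from h import *
g=lambda u,v,z: ray('side',(180+(u+.5)*130/600-.5,150+(v+.5)*130/600-.5),z)[:2]
def X(p):
    a,b,c,d=p;M=np.array([b-a,-(d-c)]).T;t=np.linalg.solve(M,c-a);return a+t[0]*(b-a)
L=[g(*p,12) for p in [(63,295),(522,375),(230,543),(340,155)]]
S=[g(*p,28) for p in [(131,308),(445,341),(241,455),(341,201)]]
print(X(L),np.mean(L,0),X(S),np.mean(S,0)); print(np.array(S).round(1))
a,b=g(387,162,134),g(470,127,134);print(a,b,(a+b)/2,np.degrees(np.arctan2(*(b-a)[::-1])),np.linalg.norm(b-a))
```

```text
[ 546.40435768 -226.62928377] [ 546.55771831 -226.71126199] [ 542.05159468 -225.69642871] [ 543.96009626 -225.89970398]
[[ 622.9 -165. ]
 [ 466.4 -282.5]
 [ 498.2 -140.4]
 [ 588.3 -315.7]]
[ 530.68412182 -296.77447912] [ 513.75079442 -350.48823678] [ 522.21745812 -323.63135795] -107.49752070047596 56.319670968982706
```

Run:
```python
from h import *
s=.64
for u,v,z in [(80,570,60),(40,440,200),(140,380,150),(190,500,10),(240,165,200),(370,480,5),(470,400,20)]: print(u,v,z,ray('side',(u*s,v*s),z).round(0))
for z in range(90,150,6):
    p=proj('side',[520,-323,z])[0];print(z,((p-[180,150])*600/130).round(0))
```

```text
80 570 60 [555. 343.  60.]
40 440 200 [671. 276. 200.]
140 380 150 [695. 129. 150.]
190 500 10 [554. 179.  10.]
240 165 200 [ 934. -250.  200.]
370 480 5 [377. -41.   5.]
470 400 20 [ 351. -256.   20.]
90 [427. 191.]
96 [427. 185.]
102 [427. 179.]
108 [428. 173.]
114 [428. 167.]
120 [428. 160.]
126 [429. 154.]
132 [429. 147.]
138 [429. 141.]
144 [430. 134.]
```

>>> jog_arm:
  moves:
    - {"slide": [0.01,-0.02,0.04],"twist": [0,0,-0.05]}
    - {"slide": [0.02,-0.04,0.085],"twist": [0,0,-0.12]}
    - {"slide": [0.035,-0.07,0.12],"twist": [0,0,-0.2]}
    - {"slide": [0.065,-0.11,0.13],"twist": [0,0,-0.3]}
    - {"slide": [0.095,-0.15,0.13],"twist": [0,0,-0.4]}
    - {"slide": [0.125,-0.19,0.13],"twist": [0,0,-0.5]}
    - {"slide": [0.16,-0.225,0.13],"twist": [0,0,-0.6]}
    - {"slide": [0.195,-0.26,0.13],"twist": [0,0,-0.7]}

```text
t: 0.95
tool_pos: [360.0, 341.2, 361.4]
ee_rot: [-1.464, -2.779, -0.001]
force: [0.4, 1.2, 0.3]
gripper_width: 85.1
grip_force: 0.0
```

>>> jog_arm:
  moves:
    - {"slide": [0.03,-0.038,0.0],"twist": [0,0,-0.1]}
    - {"slide": [0.057,-0.078,0.0],"twist": [0,0,-0.2]}
    - {"slide": [0.08,-0.12,0.0],"twist": [0,0,-0.3]}
    - {"slide": [0.1,-0.165,0.0],"twist": [0,0,-0.4]}
    - {"slide": [0.12,-0.21,0.0],"twist": [0,0,-0.5]}
    - {"slide": [0.135,-0.257,0.0],"twist": [0,0,-0.6]}
    - {"slide": [0.145,-0.305,0.0],"twist": [0,0,-0.7]}
    - {"slide": [0.15,-0.354,0.0],"twist": [0,0,-0.8]}

```text
t: 1.75
tool_pos: [509.3, -12.8, 361.0]
ee_rot: [-2.431, -1.99, 0.001]
force: [0.3, -0.1, -0.3]
gripper_width: 85.3
grip_force: 0.0
```

>>> jog_arm:
  moves:
    - {"slide": [0.002,-0.049,0.0],"twist": [0,0,-0.02]}
    - {"slide": [0.004,-0.098,0.0],"twist": [0,0,-0.04]}
    - {"slide": [0.006,-0.147,-0.01],"twist": [0,0,-0.06]}
    - {"slide": [0.008,-0.194,-0.025],"twist": [0,0,-0.09]}
    - {"slide": [0.01,-0.238,-0.045],"twist": [0,0,-0.09]}
    - {"slide": [0.01,-0.275,-0.075],"twist": [0,0,-0.09]}
    - {"slide": [0.011,-0.312,-0.105],"twist": [0,0,-0.09]}
    - {"slide": [0.011,-0.312,-0.105],"twist": [0,0,-0.09]}

```text
t: 2.55
tool_pos: [515.9, -327.4, 251.1]
ee_rot: [-2.518, -1.87, 0.01]
force: [-1.8, 0.5, 0.4]
gripper_width: 85.5
grip_force: 0.0
```

Run:
```python
from h import *
print(robot.observe()['tool_pos'],robot.observe()['ee_rot'],robot.observe()['joints'])
f=snap('wrist');cv2.imwrite('pics/w1.png',cv2.resize(f['pixels'],(800,600),interpolation=cv2.INTER_CUBIC))
print(proj('wrist',[[520,-323,135],[545,-226,28]])*1.5625)
```

```text
[ 515.9377648  -327.39609052  251.14086927] [-2.51755519 -1.87019069  0.00985872] [-0.07745666  0.44115383  0.84379945  1.39888292 -0.32206356  1.45194783
  0.46493873]
[[408.86933065 280.01600084]
 [402.95980367 122.43724668]]
```

View pics/w1.png

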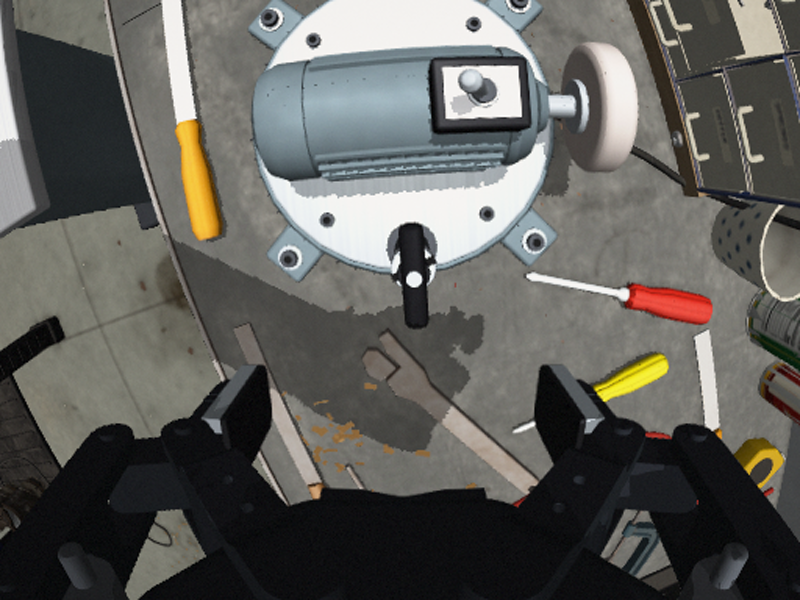

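Run:
```python
from h import *
k=1/1.5625
g=lambda u,v,z: ray('wrist',(u*k,v*k),z)[:2]
a,b=g(411,228,139),g(415,326,139);print('bar',a,b,(a+b)/2,np.degrees(np.arctan2(*(b-a)[::-1])),np.linalg.norm(b-a)); print('hub',g(414,278,139))
S=[g(*p,28) for p in [(314,40),(473,23),(327,220),(487,214)]];L=[g(*p,12) for p in [(269,17),(519,1),(289,259),(535,242)]]
print(np.array(S).round(),np.mean(S,0),np.mean(L,0))
w=g(600,105,92);print('wheel',w, 'bat',g(472,80,185))
from scipy.spatial.transform import Rotation as R
M=R.from_rotvec(robot.observe()['ee_rot']).as_matrix();print(M[:,1],M[:,2],np.degrees(np.arctan2(M[1,1],M[0,1])))
```

```text
bar [ 529.81282364 -294.1738227 ] [ 515.84198145 -349.33945454] [ 522.82740254 -321.75663862] -104.21150911247655 56.907217185037105
hub [ 523.35218274 -321.78428758]
[[ 498. -139.]
 [ 622. -162.]
 [ 465. -282.]
 [ 588. -314.]] [ 543.32458541 -223.95543077] [ 545.19942681 -224.41888362]
wheel [ 676.40083582 -252.54070877] bat [ 576.45296132 -231.51225434]
[ 0.95813759 -0.28625808 -0.00535464] [-5.36115973e-03  7.60974892e-04 -9.99985339e-01] -16.634310264322586
```

>>> jog_arm:
  moves:
    - {"slide": [0.004,0.003,-0.04],"twist": [0,0,0.05]}
    - {"slide": [0.004,0.003,-0.08],"twist": [0,0,0.05]}
    - {"slide": [0.004,0.003,-0.09],"twist": [0,0,0.05]}
    - {"slide": [0.004,0.003,-0.09],"twist": [0,0,0.05]}
    - {"slide": [0.004,0.003,-0.09],"twist": [0,0,0.05]}

```text
t: 3.1
tool_pos: [525.1, -320.2, 168.6]
ee_rot: [2.464, 1.945, 0.002]
force: [-0.5, 0.7, 1.4]
gripper_width: 84.9
grip_force: 0.0
```

>>> jog_arm:
  moves:
    - {"slide": [-0.0025,-0.002,-0.03]}
    - {"slide": [-0.0025,-0.002,-0.05]}
    - {"slide": [-0.0025,-0.002,-0.051]}
    - {"slide": [-0.0025,-0.002,-0.051]}

```text
invalid input
```

>>> jog_arm:
  moves:
    - {"slide": [0,0,0]}
    - {"slide": [0,0,0]}
    - {"slide": [0,0,0]}
    - {"slide": [0,0,0]}
    - {"slide": [0,0,0]}
    - {"slide": [0,0,0]}
    - {"slide": [0,0,0]}
    - {"slide": [0,0,0]}
  grip: 0

```text
invalid input
```

>>> jog_arm:
  moves:
    - {"slide": [-0.0025,-0.002,-0.03],"twist": [0,0,0]}
    - {"slide": [-0.0025,-0.002,-0.05],"twist": [0,0,0]}
    - {"slide": [-0.0025,-0.002,-0.051],"twist": [0,0,0]}
    - {"slide": [-0.0025,-0.002,-0.051],"twist": [0,0,0]}

```text
t: 3.5
tool_pos: [522.5, -322.5, 117.3]
ee_rot: [2.465, 1.945, 0.001]
force: [-0.1, 0.3, 1.0]
gripper_width: 85.3
grip_force: 0.0
```

>>> jog_arm:
  moves:
    - {"slide": [0,0,0],"twist": [0,0,0]}
    - {"slide": [0,0,0],"twist": [0,0,0]}
    - {"slide": [0,0,0],"twist": [0,0,0]}
    - {"slide": [0,0,0],"twist": [0,0,0]}
    - {"slide": [0,0,0],"twist": [0,0,0]}
    - {"slide": [0,0,0],"twist": [0,0,0]}
    - {"slide": [0,0,0],"twist": [0,0,0]}
    - {"slide": [0,0,0],"twist": [0,0,0]}
  grip: 0

```text
t: 4.3
tool_pos: [522.2, -322.2, 115.9]
ee_rot: [2.465, 1.945, 0.001]
force: [1.6, -0.6, 5.2]
gripper_width: 16.6
grip_force: 58.7
```

>>> jog_arm:
  moves:
    - {"slide": [0,0,0.005],"twist": [0,0,0]}
    - {"slide": [0,0,0.01],"twist": [0,0,0]}
    - {"slide": [0,0,0.014],"twist": [0,0,0]}
    - {"slide": [0,0,0.016],"twist": [0,0,0]}
    - {"slide": [0,0,0.016],"twist": [0,0,0]}
    - {"slide": [0,0,0.016],"twist": [0,0,0]}

```text
t: 4.9
tool_pos: [521.5, -321.8, 130.9]
ee_rot: [-2.466, -1.945, 0.0]
force: [3.1, -1.7, -6.1]
gripper_width: 16.5
grip_force: 58.7
```

>>> jog_arm:
  moves:
    - {"slide": [0,0,0.001],"twist": [0,0,0]}
    - {"slide": [0,0,0.001],"twist": [0,0,-0.1]}
    - {"slide": [0,0,0.001],"twist": [0,0,-0.2]}
    - {"slide": [0,0,0.001],"twist": [0,0,-0.3]}
    - {"slide": [0,0,0.001],"twist": [0,0,-0.4]}
    - {"slide": [0,0,0.001],"twist": [0,0,-0.5]}
    - {"slide": [0,0,0.001],"twist": [0,0,-0.6]}
    - {"slide": [0,0,0.001],"twist": [0,0,-0.7]}

```text
t: 5.7
tool_pos: [521.4, -321.7, 132.0]
ee_rot: [-2.985, -0.976, 0.001]
force: [1.4, -1.5, -6.3]
gripper_width: 16.9
grip_force: 58.7
```

Run:
```python
from h import *
o=robot.observe();print(o['wrist_torque'],o['force'],o['joints'])
```

```text
[-0.28422563 -0.4878411   0.01853517] [ 1.38461681 -1.45477345 -6.33836038] [-0.15546128  0.57420342  0.94055082  1.57401272 -0.48191082  1.2430098
 -0.07157313]
```

>>> jog_arm:
  moves:
    - {"slide": [0,0,0],"twist": [0,0,-0.1]}
    - {"slide": [0,0,0],"twist": [0,0,-0.2]}
    - {"slide": [0,0,0],"twist": [0,0,-0.3]}
    - {"slide": [0,0,0],"twist": [0,0,-0.4]}
    - {"slide": [0,0,0],"twist": [0,0,-0.5]}
    - {"slide": [0,0,0],"twist": [0,0,-0.52]}
    - {"slide": [0,0,0],"twist": [0,0,-0.52]}

```text
t: 6.4
tool_pos: [521.4, -321.7, 132.0]
ee_rot: [-3.136, -0.185, 0.001]
force: [2.5, -0.7, -6.2]
gripper_width: 16.3
grip_force: 58.7
```

Run:
```python
from h import *
from scipy.spatial.transform import Rotation as R
o=robot.observe();print(o['wrist_torque'],o['force'],o['joints']);M=R.from_rotvec(o['ee_rot']).as_matrix();print(np.degrees(np.arctan2(M[1,1],M[0,1])))
```

```text
[-0.18187778 -0.35025359  0.02877922] [ 2.54875839 -0.72641952 -6.20510985] [-0.21597701  0.62907412  1.05548688  1.57621824 -0.56497288  1.27284991
 -0.52476141]
-83.25470849653797
```

>>> jog_arm:
  moves:
    - {"slide": [0,0,-0.002],"twist": [0,0,0]}
    - {"slide": [0,0,-0.0045],"twist": [0,0,0]}
    - {"slide": [0,0,-0.0045],"twist": [0,0,0]}
    - {"slide": [0,0,-0.0045],"twist": [0,0,0]}

```text
t: 6.8
tool_pos: [521.7, -321.9, 128.3]
ee_rot: [-3.136, -0.183, -0.001]
force: [-0.3, 2.9, 2.4]
gripper_width: 16.9
grip_force: 59.5
```

>>> jog_arm:
  moves:
    - {"slide": [0,0,0],"twist": [0,0,0]}
    - {"slide": [0,0,0],"twist": [0,0,0]}
    - {"slide": [0,0,0],"twist": [0,0,0]}
    - {"slide": [0,0,0.03],"twist": [0,0,0]}
    - {"slide": [0,0,0.07],"twist": [0,0,0]}
    - {"slide": [0,0,0.1],"twist": [0,0,0]}
    - {"slide": [0,0,0.1],"twist": [0,0,0]}
  grip: 60

```text
t: 7.5
tool_pos: [522.7, -324.0, 232.5]
ee_rot: [3.132, 0.181, 0.009]
force: [-0.2, -1.1, -0.1]
gripper_width: 51.4
grip_force: 0.0
```

Run:
```python
from h import *
print(robot.observe()['tool_pos'],robot.observe()['force'])
f=snap('wrist');cv2.imwrite('pics/w2.png',cv2.resize(f['pixels'],(800,600),interpolation=cv2.INTER_CUBIC))
```

```text
[ 522.69148887 -323.9694637   232.46462375] [-0.18247126 -1.13857398 -0.06527182]
```

View pics/w2.png

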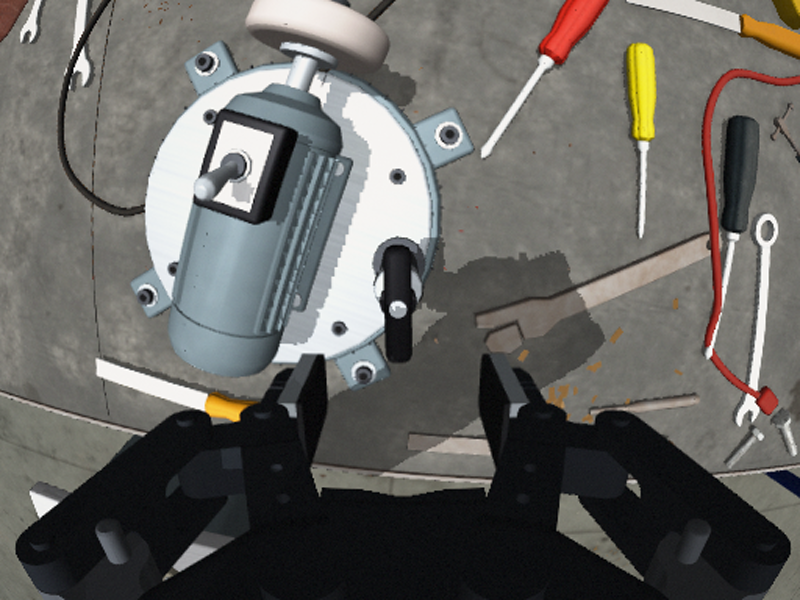

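>>> jog_arm:
  moves:
    - {"slide": [-0.015,0.011,0],"twist": [0,0,0.14]}
    - {"slide": [-0.03,0.022,0],"twist": [0,0,0.28]}
    - {"slide": [-0.045,0.033,0],"twist": [0,0,0.42]}
    - {"slide": [-0.061,0.045,0],"twist": [0,0,0.56]}
    - {"slide": [-0.061,0.045,0],"twist": [0,0,0.7]}
    - {"slide": [-0.061,0.045,-0.02],"twist": [0,0,0.84]}
    - {"slide": [-0.061,0.045,-0.04],"twist": [0,0,0.98]}
    - {"slide": [-0.061,0.045,-0.06],"twist": [0,0,1.1]}
  grip: 0

```text
t: 8.35
tool_pos: [460.2, -276.3, 166.0]
ee_rot: [-2.572, -1.802, 0.001]
force: [0.1, 0.2, 0.7]
gripper_width: -0.2
grip_force: 0.0
```

>>> jog_arm:
  moves:
    - {"slide": [0,0,-0.03],"twist": [0,0,0.12]}
    - {"slide": [0,0,-0.06],"twist": [0,0,0.12]}
    - {"slide": [0,0,-0.084],"twist": [0,0,0.12]}
    - {"slide": [0,0,-0.084],"twist": [0,0,0.12]}
    - {"slide": [0,0,-0.084],"twist": [0,0,0.12]}

```text
t: 8.85
tool_pos: [460.0, -276.9, 83.5]
ee_rot: [-2.466, -1.945, 0.002]
force: [0.2, -0.6, 0.7]
gripper_width: -0.2
grip_force: 0.0
```

Run:
```python
from h import *
from scipy.spatial.transform import Rotation as R
o=robot.observe();print(o['joints']);M=R.from_rotvec(o['ee_rot']).as_matrix();print(np.degrees(np.arctan2(M[1,1],M[0,1])))
O=np.array([545,-225])
for off in (50,48):
  P0=np.array([460.6,-276.8])
  for th in np.arange(0,1.75,.15 if off==50 else .85):
    a=np.radians(-13.5)-th;u=np.array([np.cos(a),np.sin(a)]);r=np.array([u[1],-u[0]])
    print(off,th.round(2),((O-70*u+off*r)-P0).round(1))
```

```text
[-0.2051766   0.42650878  0.86059034  1.83018872 -0.36783402  1.0552103
  0.56169665]
-13.483712524360845
50 0.0 [ 4.7 19.5]
50 0.15 [ 0.7 31.8]
50 0.3 [-1.3 44.5]
50 0.45 [-1.4 57.4]
50 0.6 [ 0.4 70.2]
50 0.75 [ 4.1 82.5]
50 0.9 [ 9.6 94.2]
50 1.05 [ 16.7 104.9]
50 1.2 [ 25.4 114.4]
50 1.35 [ 35.4 122.5]
50 1.5 [ 46.6 129.1]
50 1.65 [ 58.5 133.8]
48 0.0 [ 5.1 21.5]
48 0.85 [ 9.3 91.3]
48 1.7 [ 64.5 134.3]
```

>>> jog_arm:
  moves:
    - {"slide": [0.003,0.012,0],"twist": [0,0,0]}
    - {"slide": [0.0047,0.0195,0],"twist": [0,0,0]}
    - {"slide": [0.0027,0.0257,0],"twist": [0,0,-0.075]}
    - {"slide": [0.0007,0.0318,0],"twist": [0,0,-0.15]}
    - {"slide": [-0.0005,0.038,0],"twist": [0,0,-0.225]}
    - {"slide": [-0.0013,0.0445,0],"twist": [0,0,-0.3]}
    - {"slide": [-0.0014,0.051,0],"twist": [0,0,-0.375]}
    - {"slide": [-0.0014,0.0574,0],"twist": [0,0,-0.45]}

```text
t: 9.65
tool_pos: [459.8, -219.8, 84.9]
ee_rot: [2.839, 1.341, 0.002]
force: [-0.0, -4.3, 0.1]
gripper_width: 0.0
grip_force: 1.9
```

>>> jog_arm:
  moves:
    - {"slide": [0.0008,0.0064,0],"twist": [0,0,-0.075]}
    - {"slide": [0.0018,0.0128,0],"twist": [0,0,-0.15]}
    - {"slide": [0.0035,0.019,0],"twist": [0,0,-0.225]}
    - {"slide": [0.0055,0.0251,0],"twist": [0,0,-0.3]}
    - {"slide": [0.0081,0.031,0],"twist": [0,0,-0.375]}
    - {"slide": [0.011,0.0368,0],"twist": [0,0,-0.45]}
    - {"slide": [0.0144,0.0422,0],"twist": [0,0,-0.525]}
    - {"slide": [0.0181,0.0475,0],"twist": [0,0,-0.6]}

```text
t: 10.45
tool_pos: [477.4, -171.8, 84.7]
ee_rot: [3.11, 0.443, 0.001]
force: [-2.4, -3.7, 1.0]
gripper_width: -0.1
grip_force: 1.9
```

>>> jog_arm:
  moves:
    - {"slide": [0.0043,0.0048,0],"twist": [0,0,-0.075]}
    - {"slide": [0.0087,0.0095,0],"twist": [0,0,-0.15]}
    - {"slide": [0.0119,0.0122,0],"twist": [0,0,-0.2]}
    - {"slide": [0.0119,0.0122,0],"twist": [0,0,-0.2]}

```text
t: 10.85
tool_pos: [490.0, -158.5, 84.3]
ee_rot: [-3.138, -0.137, -0.001]
force: [-0.3, 0.8, -0.4]
gripper_width: 0.1
grip_force: 0.0
```

>>> jog_arm:
  moves:
    - {"slide": [-0.025,0.0,0],"twist": [0,0,0]}
    - {"slide": [-0.025,0,0.045],"twist": [0,0,0]}
    - {"slide": [-0.025,0,0.09],"twist": [0,0,-0.1]}
    - {"slide": [-0.025,0,0.135],"twist": [0,0,-0.24]}
    - {"slide": [-0.025,-0.03,0.155],"twist": [0,0,-0.38]}
    - {"slide": [-0.033,-0.06,0.155],"twist": [0,0,-0.52]}
    - {"slide": [-0.041,-0.074,0.155],"twist": [0,0,-0.66]}
    - {"slide": [-0.041,-0.074,0.155],"twist": [0,0,-0.8]}
  grip: 100

```text
t: 11.65
tool_pos: [446.9, -236.1, 239.6]
ee_rot: [-2.938, 1.109, -0.003]
force: [-1.0, -0.4, 0.5]
gripper_width: 85.3
grip_force: 0.0
```

>>> jog_arm:
  moves:
    - {"slide": [0,0,0],"twist": [0,0,-0.14]}
    - {"slide": [0,0,0],"twist": [0,0,-0.28]}
    - {"slide": [0,0,0],"twist": [0,0,-0.4]}
    - {"slide": [0,0,0],"twist": [0,0,-0.4]}

```text
t: 12.05
tool_pos: [448.5, -233.5, 239.0]
ee_rot: [-2.666, 1.66, -0.001]
force: [-0.5, 0.2, 0.2]
gripper_width: 85.3
grip_force: 0.0
```

Run:
```python
from h import *
print(robot.observe()['tool_pos'],robot.observe()['force'],robot.observe()['joints'])
f=snap('wrist');cv2.imwrite('pics/w3.png',cv2.resize(f['pixels'],(800,600),interpolation=cv2.INTER_CUBIC))
```

```text
[ 448.4896141  -233.45590304  239.01173166] [-0.48625506  0.17360944  0.22496538] [-0.73829416  0.45511107  1.53145045  1.71785758 -0.46124481  1.42138607
 -1.82232937]
```

View pics/w3.png

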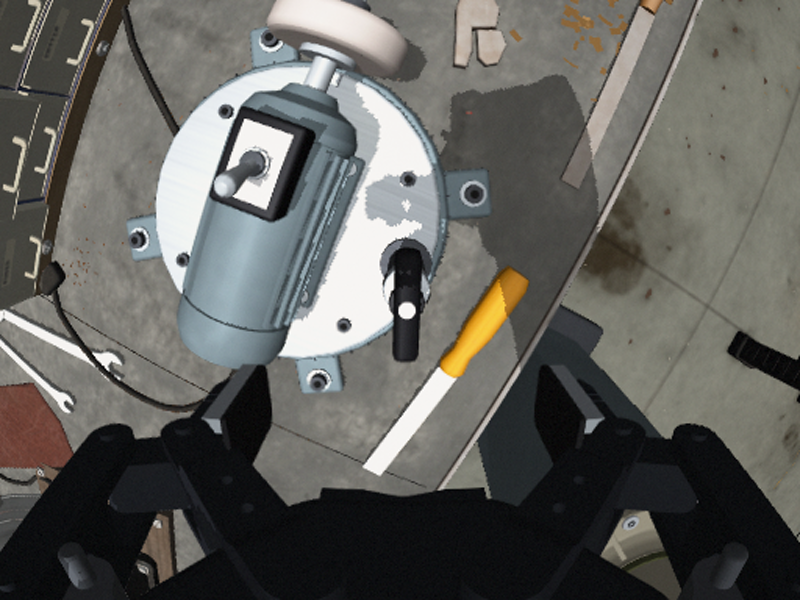

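Run:
```python
from h import *
k=1/1.5625
g=lambda u,v,z: ray('wrist',(u*k,v*k),z)[:2]
O=np.array([545,-225])
a,b=g(407,250,151),g(405,358,151);print('bar',(a+b)/2,np.degrees(np.arctan2(*(b-a)[::-1])),np.linalg.norm(b-a))
h=g(406,310,151);print('hub',h,np.degrees(np.arctan2(*(h-O)[::-1])),np.linalg.norm(h-O))
w=g(337,25,92)-O;print('wheel',w,np.degrees(np.arctan2(*w[::-1])))
from scipy.spatial.transform import Rotation as R
M=R.from_rotvec(robot.observe()['ee_rot']).as_matrix();print(np.degrees(np.arctan2(M[1,1],M[0,1])))
```

```text
bar [ 446.07281063 -232.41884534] 115.26558815852044 58.57390074862139
hub [ 445.07213226 -230.41323528] -176.89923655009235 100.07438167408527
wheel [  11.76343936 -135.93253816] -85.05401394298777
-153.5885109280762
```

>>> jog_arm:
  moves:
    - {"slide": [-0.003,0.0025,-0.03],"twist": [0,0,0]}
    - {"slide": [-0.003,0.0025,-0.06],"twist": [0,0,0]}
    - {"slide": [-0.003,0.0025,-0.06],"twist": [0,0,0]}

```text
t: 12.4
tool_pos: [443.8, -229.6, 176.2]
ee_rot: [-2.67, 1.655, 0.007]
force: [-0.1, 0.5, 0.5]
gripper_width: 85.0
grip_force: 0.0
```

Run:
```python
from h import *
print(robot.observe()['tool_pos'],robot.observe()['joints'])
```

```text
[ 443.83126149 -229.55763302  176.1510421 ] [-0.70168276  0.4912843   1.46223715  1.82308894 -0.50759978  1.30243459
 -1.78535724]
```

Fine. Down 50 mm and grip.

>>> jog_arm:
  moves:
    - {"slide": [0.001,-0.001,-0.03],"twist": [0,0,0]}
    - {"slide": [0.001,-0.001,-0.049],"twist": [0,0,0]}
    - {"slide": [0.001,-0.001,-0.05],"twist": [0,0,0]}
    - {"slide": [0.001,-0.001,-0.05],"twist": [0,0,0]}

```text
t: 12.8
tool_pos: [446.7, -232.8, 130.1]
ee_rot: [-2.668, 1.659, -0.001]
force: [-0.0, 0.0, 0.1]
gripper_width: 85.5
grip_force: 0.0
```

>>> jog_arm:
  moves:
    - {"slide": [0,0,0],"twist": [0,0,0]}
    - {"slide": [0,0,0],"twist": [0,0,0]}
    - {"slide": [0,0,0],"twist": [0,0,0]}
    - {"slide": [0,0,0],"twist": [0,0,0]}
    - {"slide": [0,0,0],"twist": [0,0,0]}
    - {"slide": [0,0,0],"twist": [0,0,0]}
    - {"slide": [0,0,0],"twist": [0,0,0]}
    - {"slide": [0,0,0],"twist": [0,0,0]}
  grip: 0

```text
t: 13.6
tool_pos: [446.4, -232.6, 129.2]
ee_rot: [-2.666, 1.661, -0.001]
force: [-1.6, 0.4, 6.1]
gripper_width: 16.7
grip_force: 58.5
```

>>> jog_arm:
  moves:
    - {"slide": [0,0,0.002],"twist": [0,0,0]}
    - {"slide": [0,0,0.0045],"twist": [0,0,0]}
    - {"slide": [0,0,0.0045],"twist": [0,0,0]}
    - {"slide": [0,0,0.0045],"twist": [0,0,0.1]}
    - {"slide": [0,0,0.0045],"twist": [0,0,0.2]}

```text
t: 14.1
tool_pos: [446.0, -232.2, 132.9]
ee_rot: [2.821, -1.381, -0.001]
force: [1.1, -1.3, -7.0]
gripper_width: 16.6
grip_force: 58.7
```

Run:
```python
from h import *
o=robot.observe();print(o['wrist_torque'],o['force'],o['joints'])
```

```text
[-0.34008949 -0.23596859 -0.07181675] [ 1.08813502 -1.28535435 -6.97505617] [-0.62772518  0.48796198  1.34315861  1.87387353 -0.51198319  1.19787124
 -1.59234777]
```

>>> jog_arm:
  moves:
    - {"slide": [0,0,0],"twist": [0,0,0.13]}
    - {"slide": [0,0,0],"twist": [0,0,0.26]}
    - {"slide": [0,0,0],"twist": [0,0,0.39]}
    - {"slide": [0,0,0],"twist": [0,0,0.52]}
    - {"slide": [0,0,0],"twist": [0,0,0.65]}
    - {"slide": [0,0,0],"twist": [0,0,0.78]}
    - {"slide": [0,0,0],"twist": [0,0,0.91]}
    - {"slide": [0,0,0],"twist": [0,0,0.99]}

```text
t: 14.9
tool_pos: [446.4, -231.5, 133.0]
ee_rot: [-3.138, -0.128, -0.0]
force: [2.8, 0.4, -6.5]
gripper_width: 16.3
grip_force: 58.7
```

Run:
```python
from h import *
from scipy.spatial.transform import Rotation as R
o=robot.observe();print(o['wrist_torque'],o['force'],o['joints']);M=R.from_rotvec(o['ee_rot']).as_matrix();print(np.degrees(np.arctan2(M[1,1],M[0,1])))
```

```text
[ 0.2598826  -0.47164749 -0.01546997] [ 2.77092284  0.38512264 -6.48747252] [-0.4983782   0.33242581  1.10063651  1.87098521 -0.32758795  1.13731307
 -0.76815555]
-85.32921203728083
```

>>> jog_arm:
  moves:
    - {"slide": [0,0,0],"twist": [0,0,0.03]}
    - {"slide": [0,0,-0.003],"twist": [0,0,0.03]}
    - {"slide": [0,0,-0.0065],"twist": [0,0,0.03]}
    - {"slide": [0,0,-0.0065],"twist": [0,0,0.03]}
    - {"slide": [0,0,-0.0065],"twist": [0,0,0.03]}

```text
t: 15.4
tool_pos: [446.4, -232.2, 126.8]
ee_rot: [-3.137, -0.165, -0.0]
force: [2.4, 3.5, -1.8]
gripper_width: 16.9
grip_force: 59.1
```

>>> jog_arm:
  moves:
    - {"slide": [0,0,0],"twist": [0,0,0]}
    - {"slide": [0,0,0],"twist": [0,0,0]}
    - {"slide": [0,0,0],"twist": [0,0,0]}
    - {"slide": [0,0,0.04],"twist": [0,0,0]}
    - {"slide": [0,0,0.08],"twist": [0,0,0]}
    - {"slide": [0,0.03,0.1],"twist": [0,0,0]}
    - {"slide": [0.012,0.072,0.1],"twist": [0,0,-0.03]}
    - {"slide": [0.022,0.072,0.1],"twist": [0,0,-0.04]}
  grip: 60

```text
t: 16.2
tool_pos: [470.4, -153.7, 227.4]
ee_rot: [-3.136, -0.116, -0.003]
force: [0.0, 1.0, -1.1]
gripper_width: 51.4
grip_force: 0.0
```

>>> jog_arm:
  moves:
    - {"slide": [0,0,0],"twist": [0,0,0]}
    - {"slide": [0,0,0],"twist": [0,0,0]}
    - {"slide": [0,0,0],"twist": [0,0,0]}
    - {"slide": [0,0,-0.04],"twist": [0,0,0]}
    - {"slide": [0,0,-0.08],"twist": [0,0,0]}
    - {"slide": [0,0,-0.12],"twist": [0,0,0]}
    - {"slide": [0,0,-0.142],"twist": [0,0,0]}
    - {"slide": [0,0,-0.142],"twist": [0,0,0]}
  grip: 0

```text
t: 17.0
tool_pos: [465.2, -161.2, 82.2]
ee_rot: [-3.14, -0.099, 0.009]
force: [0.6, -0.3, 0.4]
gripper_width: -0.2
grip_force: 0.0
```

Run:
```python
from h import *
print(robot.observe()['tool_pos'],robot.observe()['force'])
f=snap('wrist');cv2.imwrite('pics/w4.png',f['pixels'])
p=robot.observe()['tool_pos'][:2]
O=np.array([545,-225])
for th in np.arange(1.2,1.75,.05):
    a=np.radians(-13.5)-th;u=np.array([np.cos(a),np.sin(a)]);r=np.array([u[1],-u[0]])
    print(th.round(2),((O-70*u+50*r)-p).round(1))
```

```text
[ 465.2299617  -161.21558687   82.22282854] [ 0.63837007 -0.26363091  0.38982046]
1.2 [19.4 -0.7]
1.25 [22.6  2.2]
1.3 [26.   4.9]
1.35 [29.4  7.4]
1.4 [33.   9.8]
1.45 [36.7 12. ]
1.5 [40.5 14. ]
1.55 [44.5 15.7]
1.6 [48.4 17.3]
1.65 [52.5 18.7]
1.7 [56.6 19.9]
```

View pics/w4.png

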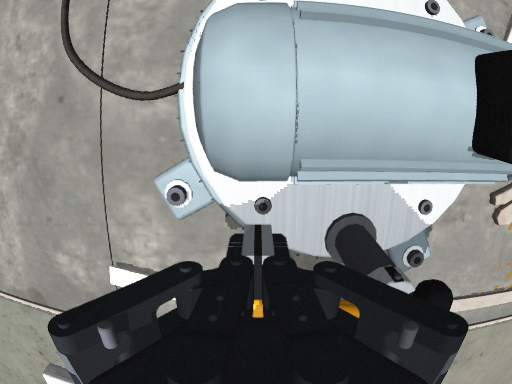

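>>> jog_arm:
  moves:
    - {"slide": [0.013,0.002,0],"twist": [0,0,0]}
    - {"slide": [0.02,0.002,0],"twist": [0,0,0]}
    - {"slide": [0.024,0.004,0],"twist": [0,0,-0.02]}
    - {"slide": [0.0265,0.0055,0],"twist": [0,0,-0.03]}
    - {"slide": [0.0287,0.0069,0],"twist": [0,0,-0.05]}
    - {"slide": [0.0301,0.0079,0],"twist": [0,0,-0.07]}
    - {"slide": [0.0315,0.0088,0],"twist": [0,0,-0.09]}
    - {"slide": [0.033,0.0098,0],"twist": [0,0,-0.12]}

```text
t: 17.85
tool_pos: [501.2, -150.6, 84.8]
ee_rot: [-3.14, 0.089, 0.0]
force: [-4.2, -1.1, 2.9]
gripper_width: -0.1
grip_force: 2.2
```

>>> jog_arm:
  moves:
    - {"slide": [0.0012,0.0007,0],"twist": [0,0,-0.015]}
    - {"slide": [0.0024,0.0014,0],"twist": [0,0,-0.03]}
    - {"slide": [0.0036,0.002,0],"twist": [0,0,-0.045]}
    - {"slide": [0.0048,0.0026,0],"twist": [0,0,-0.06]}

```text
t: 18.25
tool_pos: [506.1, -147.8, 84.8]
ee_rot: [-3.136, 0.181, 0.0]
force: [-4.6, 0.1, 3.2]
gripper_width: -0.0
grip_force: 2.3
```

>>> jog_arm:
  moves:
    - {"slide": [0.0012,0.0006,0],"twist": [0,0,-0.015]}
    - {"slide": [0.0024,0.0012,0],"twist": [0,0,-0.03]}
    - {"slide": [0.0036,0.0017,0],"twist": [0,0,-0.045]}
    - {"slide": [0.0048,0.0022,0],"twist": [0,0,-0.06]}

```text
t: 18.65
tool_pos: [510.8, -145.5, 84.6]
ee_rot: [-3.129, 0.275, 0.0]
force: [-3.7, -0.1, 1.4]
gripper_width: -0.1
grip_force: 1.8
```

>>> jog_arm:
  moves:
    - {"slide": [0.0012,0.0005,0],"twist": [0,0,-0.015]}
    - {"slide": [0.0024,0.001,0],"twist": [0,0,-0.03]}
    - {"slide": [0.0036,0.0014,0],"twist": [0,0,-0.045]}
    - {"slide": [0.0048,0.0018,0],"twist": [0,0,-0.06]}

```text
t: 19.05
tool_pos: [515.5, -143.9, 84.8]
ee_rot: [-3.12, 0.369, 0.001]
force: [-4.8, 0.6, 3.2]
gripper_width: -0.1
grip_force: 2.2
```

>>> jog_arm:
  moves:
    - {"slide": [0.0012,0.0004,0],"twist": [0,0,-0.015]}
    - {"slide": [0.0024,0.0008,0],"twist": [0,0,-0.03]}
    - {"slide": [0.0036,0.0012,0],"twist": [0,0,-0.045]}
    - {"slide": [0.0048,0.0015,0],"twist": [0,0,-0.06]}

```text
t: 19.45
tool_pos: [517.4, -142.6, 84.2]
ee_rot: [-3.106, 0.464, 0.009]
force: [-18.4, 0.5, 13.8]
gripper_width: 0.4
grip_force: 9.2
```

>>> jog_arm:
  moves:
    - {"slide": [-0.02,0.005,0],"twist": [0,0,0]}
    - {"slide": [-0.035,0.01,0.02],"twist": [0,0,0]}
    - {"slide": [-0.035,0.01,0.065],"twist": [0,0,0]}
    - {"slide": [-0.035,0.01,0.11],"twist": [0,0,0]}
    - {"slide": [-0.03,0.0,0.15],"twist": [0,0,0]}
    - {"slide": [-0.0,-0.03,0.16],"twist": [0,0,0]}
    - {"slide": [0.025,-0.07,0.16],"twist": [0,0,0]}
    - {"slide": [0.025,-0.07,0.16],"twist": [0,0,0]}

```text
t: 20.25
tool_pos: [546.1, -218.7, 244.8]
ee_rot: [3.102, -0.471, 0.003]
force: [-1.1, -0.8, 0.1]
gripper_width: 0.1
grip_force: 0.0
```

Run:
```python
from h import *
o=robot.observe();print(o['tool_pos'],o['force'],o['joints'],o['ee_rot'])
f=snap('wrist');cv2.imwrite('pics/w5.png',cv2.resize(f['pixels'],(800,600),interpolation=cv2.INTER_CUBIC))
```

```text
[ 546.14668803 -218.68886822  244.76009617] [-1.14528593 -0.76162975  0.11019624] [-0.47705103  0.48829619  1.15106167  1.49198734 -0.44376454  1.44601368
 -1.18852448] [ 3.10223475e+00 -4.70659496e-01  2.67760502e-03]
```

View pics/w5.png

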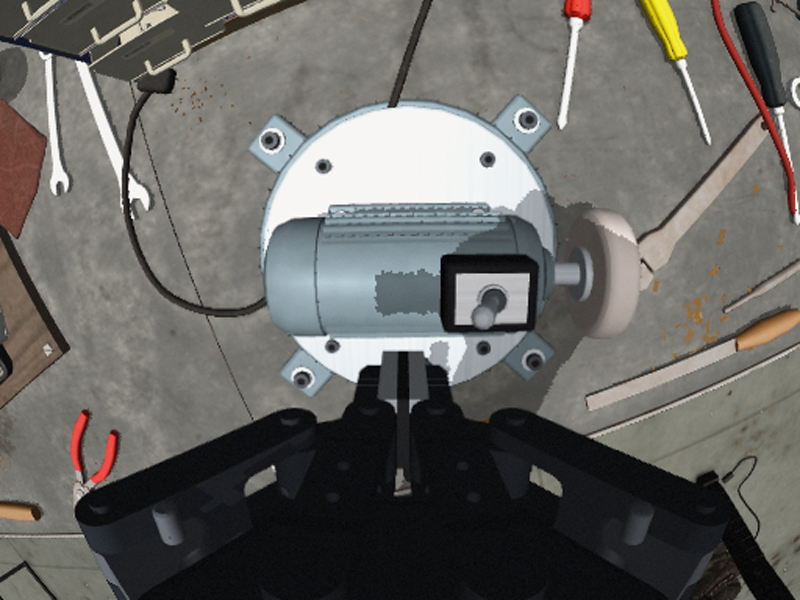

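Run:
```python
from h import *
k=1/1.5625
g=lambda u,v,z: ray('wrist',(u*k,v*k),z)[:2]
O=np.array([545,-225])
for n,p in dict(tip=(484,317,190),piv=(492,297,157),wheel=(605,272,92),boxc=(490,296,152)).items():
    q=g(*p);print(n,q,np.degrees(np.arctan2(*(q-O)[::-1])),np.linalg.norm(q-O))
a=snap('side')['pixels'];b=snap('scene')['pixels']
for z in (132,141.5):
  P=O+100*np.array([np.cos(np.radians(162.5)),np.sin(np.radians(162.5))]);P=[*P,z]
  print(z,proj('side',P),proj('scene',P))
pa=proj('side',P)[0].astype(int);pb=proj('scene',P)[0].astype(int)
c=[cv2.resize(i[p[1]-30:p[1]+30,p[0]-40:p[0]+40],(400,300),interpolation=cv2.INTER_CUBIC) for i,p in((a,pa),(b,pb))]
cv2.imwrite('pics/t1.png',np.hstack(c))
```

```text
tip [ 537.96083834 -254.67603375] -103.34395820580424 30.499455336009355
piv [ 535.26534632 -264.28467302] -103.91742490714051 40.47281824900593
wheel [ 507.2815178  -354.45914599] -106.24371054367512 134.84196075886888
boxc [ 534.50690323 -263.95323122] -105.07628931869961 40.34178109792023
132 [[258.84162528 225.33905238]] [[211.30283232 192.25298259]]
141.5 [[258.84823343 223.23404474]] [[211.03749031 189.4600244 ]]
```

View pics/t1.png

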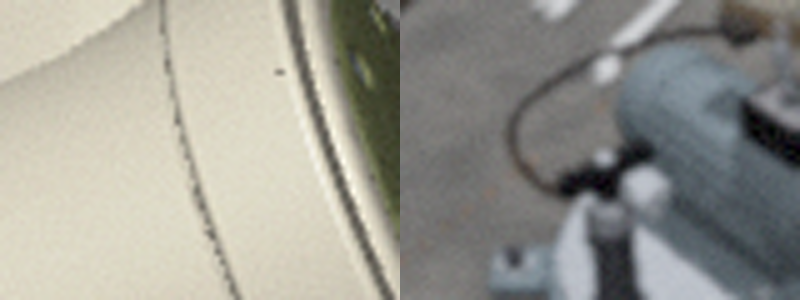

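>>> jog_arm:
  moves:
    - {"slide": [0.001,0,-0.03],"twist": [0,0,0]}
    - {"slide": [0.001,0,-0.06],"twist": [0,0,0]}
    - {"slide": [0.001,0,-0.069],"twist": [0,0,0]}
    - {"slide": [0.001,0,-0.069],"twist": [0,0,0]}
    - {"slide": [0.001,0,-0.069],"twist": [0,0,0]}

```text
t: 20.9
tool_pos: [547.1, -211.8, 177.2]
ee_rot: [-3.108, 0.458, -0.003]
force: [-0.1, -0.4, 0.8]
gripper_width: 0.2
grip_force: 0.0
```

>>> jog_arm:
  moves:
    - {"slide": [-0.002,-0.01,-0.001],"twist": [0,0,0]}
    - {"slide": [-0.004,-0.018,-0.001],"twist": [0,0,0]}
    - {"slide": [-0.005,-0.024,-0.001],"twist": [0,0,0]}
    - {"slide": [-0.006,-0.03,-0.001],"twist": [0,0,0]}
    - {"slide": [-0.007,-0.035,-0.001],"twist": [0,0,0]}
    - {"slide": [-0.008,-0.04,-0.001],"twist": [0,0,0]}
    - {"slide": [-0.008,-0.04,-0.001],"twist": [0,0,0]}

```text
t: 21.6
tool_pos: [537.8, -254.1, 175.1]
ee_rot: [3.106, -0.464, 0.001]
force: [-0.9, 0.2, 0.3]
gripper_width: -0.1
grip_force: 0.0
```

>>> jog_arm:
  moves:
    - {"slide": [0.004,0.02,0],"twist": [0,0,0]}
    - {"slide": [0.008,0.04,0.02],"twist": [0,0,0]}
    - {"slide": [0.009,0.05,0.06],"twist": [0,0,0]}
    - {"slide": [0.009,0.05,0.1],"twist": [0,0,0]}
    - {"slide": [0.009,0.05,0.12],"twist": [0,0,0]}
    - {"slide": [0.009,0.05,0.12],"twist": [0,0,0]}

```text
t: 22.2
tool_pos: [548.2, -203.7, 297.9]
ee_rot: [3.106, -0.461, 0.008]
force: [-0.3, -1.3, -0.0]
gripper_width: 0.2
grip_force: 0.0
```

Run:
```python
from h import *
o=robot.observe();print(o['t'],o['tool_pos'],o['force'])
w=snap('wrist')['pixels'];s=snap('scene')['pixels']
pb=(235,185)
cv2.imwrite('pics/f.png',np.hstack([cv2.resize(w[80:270,120:420],(400,253)),cv2.resize(s[135:255,170:330],(400,253),interpolation=cv2.INTER_CUBIC)]))
```

```text
22.2 [ 548.2200248  -203.72354226  297.94681907] [-0.31198045 -1.25284451 -0.01572022]
```

View pics/f.png

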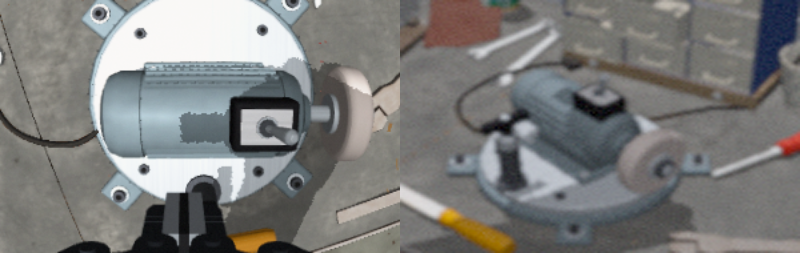

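The bat at (285,135) now leans to the wheel side and the arm is clear. The tee was seated at the earlier check, so I'm handing in.

```bash
python3 -c "
from h import *
print(robot.close_job())"
```

```text
the job is handed in; nothing more can be done
None
```

The polisher is swung to its working station at about 1.6 rad, the plunger is locked, the toggle is over to the wheel side, and the job is handed in; no verdict came back. The locked pin was judged from the motor stopping dead at 18 N and the handle's height in one image, good to a few millimetres, not measured directly.

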